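# Run a fingertip along the arc of sample pots to seat their stoppers

### The arm

A 6-joint arm with a two-finger parallel gripper is mounted at the origin on the work surface. World frame = base frame: x ahead of the robot, y to its left, z up, the work surface at z = 0. Lengths are in mm, angles in degrees, forces in N, time in s.
With the tool pointing down it reaches from about 300 to 850 mm from the base axis. Payload 4.2 kg.
Tool frame: the origin (TCP) lies at the very end of the fingers, on their centre line; the grasp point (between the pads) lies 19 mm behind it; z points along the fingers, y is the direction in which the jaws open and shut (so a half turn about z gives the same grasp; the last joint's range is limited). The gripper opens to 91 mm and grips with 3 to 60 N. Pads are 32 mm wide; open, the fingers measure 118 mm over their backs; the gripper's body (76 mm by 178 mm) begins 60 mm behind the grasp point.
Start: joints at [-73.052, 18.312, 89.639, -0, 72.044, -1.146], TCP at [178.585, -546.581, 213.976] pointing down, gripper open.
Joint ranges: [-177.97, 177.97], [-48.28, 115.42], [12.27, 149.76], [-77.06, 257.06], [2.81, 150.46], [-146.56, 146.56]. Speed limits (degrees/s): [147.25, 147.25, 180, 180, 180, 180].

### API

Orientations are given as [roll, pitch, yaw] about the fixed x, y, z axes, in that order (R = Rz(yaw) Ry(pitch) Rx(roll)).
In Python, from workcell import monitor, eyes, job gives the robot as it stands.
- The arm moves only by the tool move_arm, never from a script. Its argument "increments" is a list that holds one entry, the list of rows, each a list of 7 numbers: the opening, from 0 (shut) to 1 (fully open), then the shift along the tool's x, y, z in cm, then the turn, a rotation vector about the tool's x, y, z in rad. In form: [[[jaw, x, y, z, ax, ay, az], ...]]. A call has 1 to 12 rows; each row shifts and turns the pose as measured when the row begins, along the tool's axes as they then stand; what a row does not reach is not made up. A row lasts 1/8 s, in which the tool goes at most 62.5 mm and 10.7 degrees, less where a joint would pass 70% of its speed; a pose out of reach is approached as far as the arm can. A call is refused whole if a number of a shift passes 6.25 or a number of a turn 0.188, either way. A call with a gripper value outside its range is refused whole. The fingers move at their own pace and stop on an object; "force" is the grip in N (left out, the last holds). Time passes only in rows, so rows that do not move let the fingers close. It gives the time, the measured TCP pose, the force and the opening at its end, in the units of the state.
- monitor.state(): the state, without advancing time (a new reading comes with each control period).
- eyes.grab_frame(name): name is "side" or "top" or "wrist"; returns a dict with "color" (400x640x3 uint8, red, green, blue), "z_map" (400x640 float32, mm along the optical axis (not along the pixel's ray), 0 where there is no reading), "camera_matrix" (3x3 intrinsics, pixels), "rvec" (rotation vector, rad) and "tvec" (3), from world to camera coordinates, as OpenCV has them. Camera axes: x right, y down, z forward; pixel columns grow to the right and rows downward; lengths in mm; the calibration is good to about 2 mm. A picture is of the moment at which its call begins.
- job.job_done(): hands the job in, once; it reports no verdict.
The state is a dict: "time_s": time; "qpos": joint angles; "qvel": joint speeds; "effort": joint torques, N m; "ee_pos": TCP position; "ee_rot": TCP orientation; "force": force on the tool from outside, world axes, zero at the start; "torque": the same for the moment, N m; "gripper_width": finger opening in mm.
Only numpy, scipy, OpenCV 4.12 (cv2) and the standard library are available. Lean on these libraries where they do the work, as an engineer would, in place of code of your own. Each camera call takes 0.05 s, during which the arm holds its last target. There are 200 camera calls.

### The job

The stoppers of the five sample pots in the curved metal rack stand slightly proud. With the fingertips, trace lightly along the row of stoppers from the end with the upright post to the other end, pushing each one in turn fully home, down onto its pot, and then take the hand clear. Touch only and press gently: do not pull up or lift stoppers, pots or rack, do not push the rack out of its place, and leave the other things on the bench alone.

Things in the scene. Friction and masses are not known exactly. Their poses are not given: they have to be found in the camera images.
- rack: Loose bare-metal rack, about 2 kg: a curved bar 52 mm wide, 26 mm high, along an arc of 170 mm radius, convex to its +x. Carries five equal white pots 43 mm apart and a post at one end. Origin on the bench under the middle, z up. Pot centres x,y (mm): -11,-82 (first, by the post); 5,-43; 10,0; 5,43; -11,82 (last). Pots 33 mm across, rims 52 mm above the bench.
- rack_post (a point): Top of the post at the starting end of the rack: 12 mm thick steel, with a 20 mm black ball on top, 84 mm above the bench, 43 mm beyond the centre of the first pot.
- stopper1_top (a point): Centre of the top of the black stopper of the first (next to the post) pot. The stopper is a push-in plug with a round brim 31 mm across and 3 mm thick, above which a flat cone (slope 29 degrees) rises 7 mm to a 6 mm wide top. Standing proud its top is 66 to 68 mm above the bench; fully home (brim down on the rim) it is 62 mm. Fingers moving sideways lower than the cone catch the brim.
- stopper1 (a joint): How far the stopper of the first (next to the post) pot has been pushed in: it starts between 0 and 0.0020 m, 0.006 is fully home, negative is pulled up. It slides with about 1 N of friction and stays where it is left. Once it is home, pot and stopper together yield on a spring cushion by up to 8 mm (2.4 N at first, 7 N at the bottom) and rise again.
- stopper2_top (a point): Centre of the top of the black stopper of the second pot. The stopper is a push-in plug with a round brim 31 mm across and 3 mm thick, above which a flat cone (slope 29 degrees) rises 7 mm to a 6 mm wide top. Standing proud its top is 66 to 68 mm above the bench; fully home (brim down on the rim) it is 62 mm. Fingers moving sideways lower than the cone catch the brim.
- stopper2 (a joint): How far the stopper of the second pot has been pushed in: it starts between 0 and 0.0020 m, 0.006 is fully home, negative is pulled up. It slides with about 1 N of friction and stays where it is left. Once it is home, pot and stopper together yield on a spring cushion by up to 8 mm (2.4 N at first, 7 N at the bottom) and rise again.
- stopper3_top (a point): Centre of the top of the black stopper of the third pot. The stopper is a push-in plug with a round brim 31 mm across and 3 mm thick, above which a flat cone (slope 29 degrees) rises 7 mm to a 6 mm wide top. Standing proud its top is 66 to 68 mm above the bench; fully home (brim down on the rim) it is 62 mm. Fingers moving sideways lower than the cone catch the brim.
- stopper3 (a joint): How far the stopper of the third pot has been pushed in: it starts between 0 and 0.0020 m, 0.006 is fully home, negative is pulled up. It slides with about 1 N of friction and stays where it is left. Once it is home, pot and stopper together yield on a spring cushion by up to 8 mm (2.4 N at first, 7 N at the bottom) and rise again.
- stopper4_top (a point): Centre of the top of the black stopper of the fourth pot. The stopper is a push-in plug with a round brim 31 mm across and 3 mm thick, above which a flat cone (slope 29 degrees) rises 7 mm to a 6 mm wide top. Standing proud its top is 66 to 68 mm above the bench; fully home (brim down on the rim) it is 62 mm. Fingers moving sideways lower than the cone catch the brim.
- stopper4 (a joint): How far the stopper of the fourth pot has been pushed in: it starts between 0 and 0.0020 m, 0.006 is fully home, negative is pulled up. It slides with about 1 N of friction and stays where it is left. Once it is home, pot and stopper together yield on a spring cushion by up to 8 mm (2.4 N at first, 7 N at the bottom) and rise again.
- stopper5_top (a point): Centre of the top of the black stopper of the last pot. The stopper is a push-in plug with a round brim 31 mm across and 3 mm thick, above which a flat cone (slope 29 degrees) rises 7 mm to a 6 mm wide top. Standing proud its top is 66 to 68 mm above the bench; fully home (brim down on the rim) it is 62 mm. Fingers moving sideways lower than the cone catch the brim.
- stopper5 (a joint): How far the stopper of the last pot has been pushed in: it starts between 0 and 0.0020 m, 0.006 is fully home, negative is pulled up. It slides with about 1 N of friction and stays where it is left. Once it is home, pot and stopper together yield on a spring cushion by up to 8 mm (2.4 N at first, 7 N at the bottom) and rise again.
- jar1: Loose white jar with a flat black screw lid, 34 mm across and 48 mm high, standing beside the rack on the inside of its curve; to be left alone. Origin under its centre.
- jar2: The same kind of loose jar, standing beside the rack on the outside of its curve; to be left alone. Origin under its centre.
- tube1: Loose black open tube, 45 mm across, 110 mm high, upright; leave alone. Origin under its centre.
- tube2: Loose black open tube, 45 mm across, 85 mm high, upright; leave alone. Origin under its centre.
- tube3: Loose black open tube, 45 mm across, 110 mm high, upright; leave alone. Origin under its centre.
- mouse: Loose black computer mouse, 60 mm across, 30 mm high; leave alone. Origin under its centre.
- tumbler: Loose pale green drinking tumbler, 72 mm across, 170 mm high, upright; leave alone. Origin under its centre.
- taperoll: Loose paper roll, 90 mm across, 50 mm high, lying flat; leave alone. Origin under its centre.

How it is judged:
By the outcome, as a careful person would: the job done as asked, in the order asked, and still so for the second after the job is handed in, with the robot touching nothing.
It also fails if it takes over 45 s, if anything falls off the work surface, if the arm or the gripper's body presses on something with over 40 N, if the wrist force passes 120 N, or if a joint passes its speed limit or range.

## Working session

There is one attempt and no reset: what is moved stays moved. The work goes in short steps, Python scripts to look and compute and a tool call to move; the robot and the scene stay as the last step left them, time stands still between calls to the robot, and variables do not carry over. Pictures are saved under pics/ and viewed, about 8 in all and at most 12, crops included, and the job is handed in when it is done.

Besides the shell and the picture viewer there is one more tool, called after "Call:" by a JSON object that holds its "name" and its "arguments", one argument or row to a line. move_arm: Moves the arm, as the interface text tells. Its arguments: {"type":"object","properties":{"increments":{"type":"array"},"force":{"type":"number"}},"required":["increments"]}

```bash
mkdir -p pics && cat > h.py <<'E'
import numpy as np, cv2
from workcell import monitor, eyes, job
def grab(n):
    f=eyes.grab_frame(n); f['R']=cv2.Rodrigues(np.array(f['rvec'],float))[0]; f['t']=np.array(f['tvec'],float).ravel(); f['K']=np.array(f['camera_matrix'],float); return f
def ray(f,u,v,z):
    d=f['R'].T@np.linalg.inv(f['K'])@np.array([u,v,1.]); c=-f['R'].T@f['t']
    return c+d*(z-c[2])/d[2]
def cloud(f):
    v,u=np.mgrid[0:400,0:640]; Z=f['z_map']
    P=np.stack([u,v,np.ones_like(u)],-1)@np.linalg.inv(f['K']).T*Z[...,None]
    return (P-f['t'])@f['R']
def proj(f,P):
    q=f['K']@(f['R']@np.array(P,float)+f['t']); return q[:2]/q[2]
E
python3 - <<'E'
from h import *
for n in ('top','side'):
    f=grab(n); cv2.imwrite(f'pics/{n}1.png',f['color'][...,::-1]); print(n,-f['R'].T@f['t'],f['K'][0,0])
    np.savez(n+'.npz',**f)
print(monitor.state())
E
```

```text
top [ 397.17734012   -1.67639217 1412.49476901] 499.89855982236077
side [181.28029687 703.82802699 962.97140313] 411.11727418854036
{'time_s': 0.1, 'qpos': array([-7.30518130e+01,  1.83487320e+01,  8.96953772e+01,  9.12045210e-04,
        7.20444005e+01, -1.14761903e+00]), 'qvel': array([ 0.01643297, -0.10164598, -0.19374569,  0.10109042, -0.10172862,
        0.08674816]), 'effort': array([ 1.05213709e-03, -4.13332522e+01, -2.32510024e+01,  7.28875701e-02,
        4.21731512e-02, -6.01297870e-05]), 'ee_pos': array([ 178.46602775, -546.16203818,  213.22416189]), 'ee_rot': array([-1.79911525e+02, -2.63972239e-03,  1.80955222e+01]), 'force': array([ 0.68391771, -0.39568737, -0.53257223]), 'torque': array([ 0.03960593,  0.02309438, -0.03050759]), 'gripper_width': 91.17713569426981}
```

View pics/top1.png

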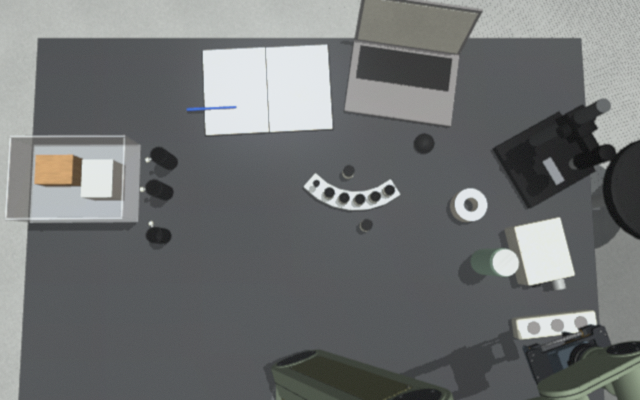

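View pics/side1.png

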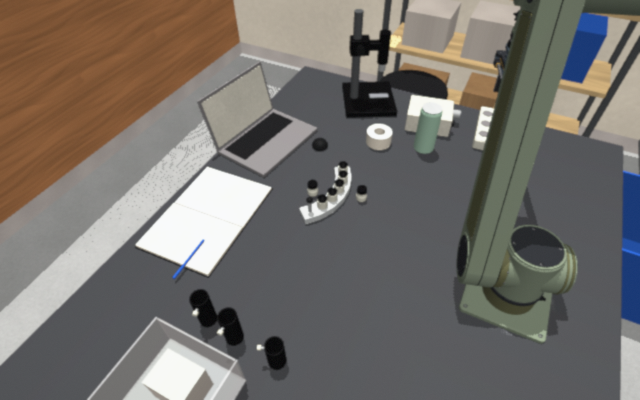

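Top view: the rack is at about (350,195), with the post at its left end (~(317,183), world +y). The stoppers run right from (330,193) to (390,189). Jar1 is at (348,172) and jar2 at (366,227).

```bash
python3 - <<'E'
from h import *
f=dict(np.load('top.npz')); s=dict(np.load('side.npz'))
c=f['color'][165:245,295:410]; cv2.imwrite('pics/crop.png',np.hstack([cv2.resize(c,None,fx=5,fy=5,interpolation=cv2.INTER_CUBIC)])[...,::-1])
c=s['color'][150:230,290:380]; cv2.imwrite('pics/crop2.png',cv2.resize(c,None,fx=6,fy=6,interpolation=cv2.INTER_CUBIC)[...,::-1])
g=f['color'].max(2).astype(np.uint8)
m=np.zeros_like(g); m[165:240,295:410]=(g[165:240,295:410]<40)
n,l,st,ce=cv2.connectedComponentsWithStats(m,connectivity=4)
for i in range(1,n):
    if st[i,4]>8: print(st[i],ce[i].round(1),ray(f,*ce[i],65).round(1))
P=cloud(f); q=P[165:240,295:410]; h=q[...,2]
print('bench z',np.median(h),'max',h.max())
k=h>40; n,l=cv2.connectedComponents(k.astype(np.uint8))
for i in range(1,n):
    w=q[l==i]; 
    if len(w)>8: print(len(w),w.mean(0).round(1),w[:,2].max().round(1))
for (u,v) in [(330,193),(344,199),(359,200),(374,196),(390,189)]: print(P[v-3:v+4,u-3:u+4,2].max(),ray(f,u,v,65).round(1))
E
```

```text
bench z 3.2751692521397615 max 1412.4947690121094
108 [ 624.8 -100.6   49.3] 55.0
42 [586.2 -10.2  82.7] 91.7
121 [ 565.2 -205.    83.7] 1412.5
116 [560.1 -44.9  75.5] 1412.5
119 [ 549.7 -168.2   73.6] 1412.5
116 [545.5 -84.9  74. ] 1412.5
118 [ 542.3 -126.8   75.1] 1412.5
107 [ 475.5 -147.3   49.7] 58.3
1412.4947690121094 [561.4 -48.8  65. ]
72.23772438670272 [544.8 -86.7  65. ]
1412.4947690121094 [ 541.8 -127.4   65. ]
74.90770341335238 [ 552.6 -168.4   65. ]
76.11109783693175 [ 571.5 -212.4   65. ]
```

View pics/crop.png

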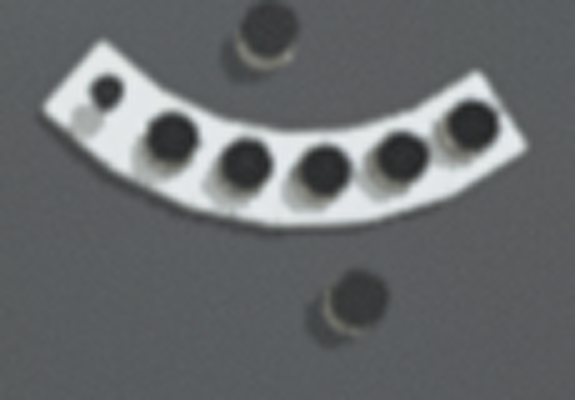

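```bash
cat > fit.py <<'E'
from h import *
M=np.array([[-11,-82],[5,-43],[10,0],[5,43],[-11,82.]])
def blobs(f,z,box,th=75,amin=20,amax=4000):
    u0,u1,v0,v1=box; g=f['color'].max(2); m=np.zeros(g.shape,np.uint8)
    s=g[v0:v1,u0:u1]; m[v0:v1,u0:u1]=s<th
    n,l,st,ce=cv2.connectedComponentsWithStats(m,connectivity=4)
    return [(st[i],ce[i],ray(f,*ce[i],z)) for i in range(1,n) if amin<st[i,4]<amax]
def fit(W,M=M):
    a=M-M.mean(0); b=W[:,:2]-W[:,:2].mean(0)
    th=np.arctan2((a[:,0]*b[:,1]-a[:,1]*b[:,0]).sum(),(a*b).sum())
    R=np.array([[np.cos(th),-np.sin(th)],[np.sin(th),np.cos(th)]]); t=W[:,:2].mean(0)-R@M.mean(0)
    return R,t,np.degrees(th),(M@R.T+t)
E
python3 - <<'E'
from fit import *
f=dict(np.load('top.npz')); 
B=blobs(f,61,(295,410,165,245),70)
for b in B: print(b[0],b[1].round(1),b[2].round(1))
B=[b for b in B if 55<b[0][4]<200 and 185<b[1][1]<205]; B.sort(key=lambda b:b[1][0])
if len(B)==5:
    W=np.array([b[2] for b in B]); R,t,th,p=fit(W); print(th,t,p.round(1),(W[:,:2]-p).round(1))
D=np.array([[560.1,-44.9],[545.5,-84.9],[542.3,-126.8],[549.7,-168.2],[565.2,-205.]])
R,t,th,p=fit(D); print('depth',th,t,p.round(1),(D-p).round(1))
E
```

```text
[344 166  10  10  82] [348.5 170.3] [ 624.2 -100.2   61. ]
[385 186   9   9  63] [389.  189.7] [ 570.1 -210.3   61. ]
[325 188   9   9  60] [328.9 192.4] [563.5 -46.   61. ]
[371 192   9   9  64] [375.  196.1] [ 552.8 -171.5   61. ]
[340 194   9   9  60] [343.8 197.6] [549.  -86.4  61. ]
[355 195   9   9  60] [359.4 198.9] [ 545.2 -129.1   61. ]
[362 219  10  11  88] [366.5 224.4] [ 475.7 -147.2   61. ]
-177.63135076050852 [ 555.73535242 -128.68586677] [[ 563.3  -46.3]
 [ 549.   -85.9]
 [ 545.7 -129.1]
 [ 552.5 -171.9]
 [ 570.1 -210.2]] [[ 0.2  0.3]
 [ 0.  -0.5]
 [-0.5  0. ]
 [ 0.3  0.3]
 [-0.  -0.1]]
depth -177.87030013585328 [ 552.16027629 -125.97486469] [[ 560.1  -43.6]
 [ 545.6  -83.2]
 [ 542.2 -126.3]
 [ 548.8 -169.1]
 [ 566.2 -207.5]] [[-0.  -1.3]
 [-0.1 -1.7]
 [ 0.1 -0.5]
 [ 0.9  0.9]
 [-1.   2.5]]
```

Call:
{"name": "move_arm", "arguments": {
  "increments": [
    [[0,0,0,-0.5,0,0,0.158],[0,0,0,-0.5,0,0,0.158],[0,4.2,-5.2,0,0,0,0],[0,4.6,-5.2,0,0,0,0],[0,4.6,-5.2,0,0,0,0],[0,4.6,-5.2,0,0,0,0],[0,4.6,-5.2,0,0,0,0],[0,4.6,-5.2,0,0,0,0],[0,4.2,-5.2,0,0,0,0],[0,2,-4,0,0,0,0],[0,0,0,0,0,0,0]]
  ],
  "force": 20
}}

```text
time_s: 1.48
ee_pos: [492.5, -172.3, 219.9]
ee_rot: [-179.6, 0.2, -0.8]
force: [0.5, -0.6, 0.0]
gripper_width: 0.2
```

```bash
python3 - <<'E'
from fit import *
f=grab('wrist'); np.savez('wrist.npz',**f); print(-f['R'].T@f['t'],f['K'][0,0],monitor.state()['ee_pos'])
cv2.imwrite('pics/w1.png',f['color'][...,::-1])
M0=np.array([[563.3,-46.3],[549,-85.9],[545.7,-129.1],[552.5,-171.9],[570.1,-210.2]])
for p in M0: print(proj(f,[*p,64]).round())
for n in ('top','side'):
    g=grab(n); np.savez(n+'2.npz',**g)
E
```

```text
[ 565.00712104 -175.42802002  390.31069457] 285.5025089859525 [ 491.95166523 -173.54426108  219.87905479]
[204. 126.]
[241. 139.]
[280. 141.]
[318. 135.]
[352. 118.]
```

View pics/w1.png

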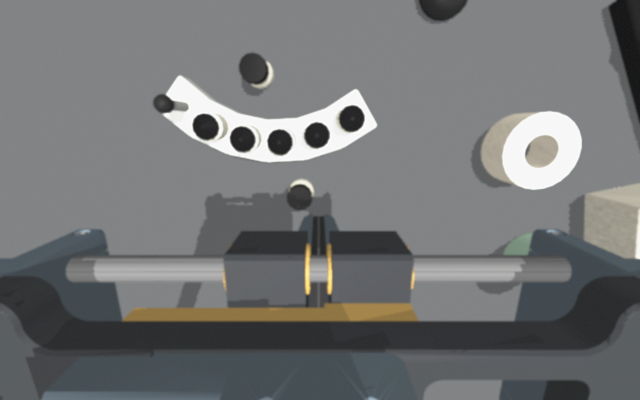

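Wrist view: the stoppers are at (206,126), (243,139), (280,142), (317,134) and (352,118), within 2 px of the projections from the top view. The post ball is at (163,103).

```bash
python3 - <<'E'
from fit import *
f=dict(np.load('wrist.npz')); 
B=blobs(f,62,(185,372,95,160),60,60,1500); B.sort(key=lambda b:b[1][0])
for b in B: print(b[0],b[1].round(1),b[2].round(1))
W=np.array([b[2] for b in B])
if len(W)==5:
    R,t,th,p=fit(W); print(th,t,p.round(1),(W[:,:2]-p).round(1))
    print('post',ray(f,163,103,78),R@[-38,-118]+t)
print('tip',proj(f,[492,-173.5,220]))
P=cloud(f); print(P[150:152,380:420].mean((0,1)))
print([P[v-4:v+5,u-4:u+5,2].max().round(1) for u,v in [(206,126),(243,139),(280,142),(317,134),(352,118)]])
E
```

```text
[194 115  24  24 450] [205.1 126.4] [563.1 -46.4  62. ]
[231 128  23  23 423] [242.  138.8] [548.9 -86.6  62. ]
[269 131  22  23 415] [279.4 141.8] [ 544.9 -128.6   62. ]
[305 123  23  24 417] [316.5 134.9] [ 552.1 -170.7   62. ]
[340 106  23  25 442] [351.2 118.3] [ 569.4 -209.4   62. ]
-177.80140661505882 [ 555.27886162 -128.33943299] [[ 563.1  -46. ]
 [ 548.6  -85.6]
 [ 545.3 -128.7]
 [ 551.9 -171.5]
 [ 569.4 -209.9]] [[-0.  -0.4]
 [ 0.3 -1. ]
 [-0.3  0.1]
 [ 0.1  0.8]
 [-0.   0.5]]
post [587.39584833 -11.3664923   78.        ] [588.72402155  -8.96849315]
tip [318.96397104 240.54597384]
[ 5.27384957e+02 -2.81626178e+02 -2.84594047e-01]
[np.float64(69.6), np.float64(68.9), np.float64(69.3), np.float64(390.3), np.float64(67.4)]
```

Call:
{"name": "move_arm", "arguments": {
  "increments": [
    [[0,2,-4,0,0,0,0],[0,2,-4,0,0,0,0],[0,2,-4,0,0,0,0],[0,1,-1,2,0,0,0],[0,0,0,4,0,0,0],[0,0,0,4,0,0,0],[0,0,0,2,0,0,0],[0,0,0,0,0,0,0],[0,0,0,0,0,0,0]]
  ]
}}

```text
time_s: 2.75
ee_pos: [563.9, -57.8, 98.7]
ee_rot: [-179.9, 0.0, -2.3]
force: [0.4, 0.9, 1.2]
gripper_width: 0.1
```

Call:
{"name": "move_arm", "arguments": {
  "increments": [
    [[0,0,-1.1,0,0,0,-0.03],[0,0,-0.1,1.0,0,0,0],[0,0,0,1.0,0,0,0],[0,0,0,0.2,0,0,0],[0,0,0,0,0,0,0]]
  ]
}}

```text
time_s: 3.38
ee_pos: [565.7, -45.3, 77.7]
ee_rot: [-179.9, -0.2, -0.5]
force: [0.5, 0.8, 0.2]
gripper_width: 0.5
```

Call:
{"name": "move_arm", "arguments": {
  "increments": [
    [[0,-0.2,0,0.5,0,0,0],[0,0,0,0.4,0,0,0],[0,0,0,0.3,0,0,0],[0,0,0,0.2,0,0,0]]
  ]
}}

```text
time_s: 3.88
ee_pos: [564.0, -45.5, 63.2]
ee_rot: [-179.9, -0.3, -0.5]
force: [-0.6, -0.1, 0.2]
gripper_width: 0.6
```

Call:
{"name": "move_arm", "arguments": {
  "increments": [
    [[0,0,0,0.2,0,0,0],[0,0,0,0.1,0,0,0],[0,0,0,0,0,0,0]]
  ]
}}

```text
time_s: 4.25
ee_pos: [564.1, -45.4, 60.6]
ee_rot: [-179.9, -0.3, -0.5]
force: [-1.2, -0.9, 2.7]
gripper_width: 0.7
```

Call:
{"name": "move_arm", "arguments": {
  "increments": [
    [[0,0,0,0.15,0,0,0],[0,0,0,0,0,0,0]]
  ]
}}

```text
time_s: 4.5
ee_pos: [564.1, -45.4, 59.5]
ee_rot: [-179.9, -0.3, -0.5]
force: [-1.4, -0.0, 3.4]
gripper_width: 0.3
```

Force of 3.4 N at z = 59.5 means stopper 1 is home and on its cushion. Next I trace over to stopper 2 at cone height.

Call:
{"name": "move_arm", "arguments": {
  "increments": [
    [[0,0,0,-0.5,0,0,0],[0,-0.2,0.4,-0.05,0,0,0],[0,-0.3,0.8,0,0,0,0],[0,-0.3,0.8,0,0,0,0],[0,-0.3,0.6,0,0,0,0]]
  ]
}}

```text
time_s: 5.12
ee_pos: [552.1, -73.0, 64.4]
ee_rot: [-179.9, -0.3, -0.5]
force: [1.4, 2.0, 1.3]
gripper_width: 0.3
```

Call:
{"name": "move_arm", "arguments": {
  "increments": [
    [[0,-0.15,0.5,0,0,0,0],[0,-0.1,0.5,0,0,0,0],[0,0,0.2,0,0,0,0],[0,0,0,0,0,0,0]]
  ]
}}

```text
time_s: 5.62
ee_pos: [549.2, -86.5, 64.4]
ee_rot: [-179.9, -0.3, -0.6]
force: [-1.1, 1.0, 1.1]
gripper_width: 0.4
```

Call:
{"name": "move_arm", "arguments": {
  "increments": [
    [[0,0,0,0.2,0,0,0],[0,0,0,0.2,0,0,0],[0,0,0,0.15,0,0,0],[0,0,0,0,0,0,0]]
  ]
}}

```text
time_s: 6.12
ee_pos: [549.3, -86.4, 59.2]
ee_rot: [-180.0, -0.3, -0.5]
force: [-1.0, -0.1, 3.6]
gripper_width: 0.3
```

Call:
{"name": "move_arm", "arguments": {
  "increments": [
    [[0,0,0,-0.52,0,0,0],[0,0,0.4,0,0,0,0],[0,-0.1,0.8,0,0,0,0],[0,-0.1,0.8,0,0,0,0],[0,-0.1,0.8,0,0,0,0],[0,0,0.5,0,0,0,0],[0,0,0.5,0,0,0,0],[0,0,0.3,0,0,0,0],[0,0,0,0,0,0,0]]
  ]
}}

```text
time_s: 7.25
ee_pos: [545.6, -130.3, 64.0]
ee_rot: [-179.9, -0.3, -0.6]
force: [0.0, -0.8, 1.4]
gripper_width: 0.6
```

Call:
{"name": "move_arm", "arguments": {
  "increments": [
    [[0,0,-0.1,0.2,0,0,0],[0,0,0,0.2,0,0,0],[0,0,0,0.1,0,0,0],[0,0,0,0,0,0,0]]
  ]
}}

```text
time_s: 7.75
ee_pos: [545.8, -129.6, 59.5]
ee_rot: [180.0, -0.3, -0.5]
force: [-0.4, -1.0, 4.3]
gripper_width: 0.6
```

Call:
{"name": "move_arm", "arguments": {
  "increments": [
    [[0,0,0,-0.5,0,0,0],[0,0.1,0.4,0,0,0,0],[0,0.1,0.8,0,0,0,0],[0,0.1,0.8,0,0,0,0],[0,0.2,0.8,0,0,0,0],[0,0.1,0.5,0,0,0,0],[0,0.1,0.5,0,0,0,0],[0,0,0.2,0,0,0,0],[0,0,0,0,0,0,0]]
  ]
}}

```text
time_s: 8.88
ee_pos: [552.6, -172.1, 63.8]
ee_rot: [-179.9, -0.3, -0.6]
force: [0.1, 0.3, -0.1]
gripper_width: 0.4
```

Call:
{"name": "move_arm", "arguments": {
  "increments": [
    [[0,0,0,0.2,0,0,0],[0,0,0,0.15,0,0,0],[0,0,0,0.1,0,0,0],[0,0,0,0,0,0,0]]
  ]
}}

```text
time_s: 9.38
ee_pos: [552.7, -172.1, 59.9]
ee_rot: [-180.0, -0.3, -0.5]
force: [-0.7, -0.8, 4.2]
gripper_width: 0.4
```

Call:
{"name": "move_arm", "arguments": {
  "increments": [
    [[0,0,0,-0.48,0,0,0],[0,0.2,0.4,0,0,0,0],[0,0.3,0.8,0,0,0,0],[0,0.3,0.7,0,0,0,0],[0,0.3,0.7,0,0,0,0],[0,0.2,0.5,0,0,0,0],[0,0.2,0.4,0,0,0,0],[0,0.1,0.2,0,0,0,0],[0,0,0,0,0,0,0]]
  ]
}}

```text
time_s: 10.5
ee_pos: [569.3, -211.8, 64.0]
ee_rot: [-179.9, -0.2, -0.6]
force: [-0.4, 0.5, 0.2]
gripper_width: 0.1
```

Call:
{"name": "move_arm", "arguments": {
  "increments": [
    [[0,0,-0.1,0.2,0,0,0],[0,0,0,0.2,0,0,0],[0,0,0,0.1,0,0,0],[0,0,0,0,0,0,0]]
  ]
}}

```text
time_s: 11.0
ee_pos: [569.6, -211.1, 59.8]
ee_rot: [-180.0, -0.3, -0.5]
force: [-0.7, -0.7, 3.8]
gripper_width: 0.8
```

Call:
{"name": "move_arm", "arguments": {
  "increments": [
    [[0,0,0,-0.4,0,0,0],[0,0,0,-1,0,0,0],[0,0,0,-3,0,0,0],[0,0,0,-5,0,0,0],[0,0,0,-5,0,0,0],[0,-2,0,-3,0,0,0],[0,-3,-1,0,0,0,0],[0,-3,-2,0,0,0,0],[0,0,-1,0,0,0,0],[0,0,0,0,0,0,0],[0,0,0,0,0,0,0]]
  ]
}}

```text
time_s: 12.38
ee_pos: [488.8, -168.5, 242.1]
ee_rot: [-179.9, -0.5, -0.5]
force: [-0.3, 0.1, -0.7]
gripper_width: 0.5
```

```bash
python3 - <<'E'
from fit import *
f=grab('wrist'); cv2.imwrite('pics/w2.png',f['color'][...,::-1]); a=dict(np.load('wrist.npz'))
print(monitor.state()['ee_pos'])
def meas(f):
    B=[]
    for x,y in [(563.1,-46),(548.6,-85.6),(545.3,-128.7),(551.9,-171.5),(569.4,-209.9)]:
        u,v=proj(f,[x,y,62]).astype(int); b=blobs(f,58,(u-17,u+18,v-17,v+18),60,60,1500); B.append(max(b,key=lambda b:b[0][4])[2])
    W=np.array(B); R,t,th,p=fit(W); print(th.round(2),t.round(1),(W[:,:2]-p).round(1).tolist())
    P=cloud(f); 
    for x,y in [(563.1,-46),(548.6,-85.6),(545.3,-128.7),(551.9,-171.5),(569.4,-209.9)]:
        q=P[(np.hypot(P[...,0]-x,P[...,1]-y)<13)&(P[...,2]>50)&(P[...,2]<100)]; print(len(q),q[:,2].mean().round(1),np.percentile(q[:,2],90).round(1))
meas(a); meas(f)
E
```

```text
[ 488.85576518 -168.58315604  241.99007139]
-177.8 [ 555.2 -127.8] [[0.1, 0.6], [0.2, -0.5], [-0.5, 0.1], [0.1, 0.3], [0.1, -0.5]]
442 64.3 66.9
417 63.7 66.3
419 64.6 67.1
424 62.9 65.4
447 62.7 65.5
-177.81 [ 555.3 -128.4] [[-0.0, -0.6], [0.2, -0.9], [-0.3, 0.1], [0.1, 1.0], [-0.0, 0.4]]
371 58.8 61.3
358 58.8 61.3
363 58.7 61.4
365 58.7 61.3
379 58.6 61.2
```

View pics/w2.png

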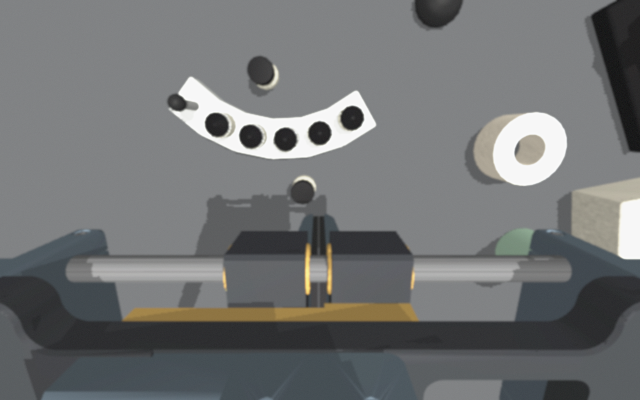

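All five stoppers, from (217,124) to (352,118), now sit at one equal height. The rack has not moved, and the jars at (263,72) and (303,189) look untouched.

```bash
python3 -c "
from h import *
print(job.job_done(), monitor.state()['force'])"
```

```text
the job is handed in; nothing more can be done
the job is handed in; nothing more can be done
```

All five stoppers are pushed fully home, in order from the post end. I used closed fingertips, tracing along at cone height and pressing gently at each pot. The hand then went straight up and clear, and the job was handed in at about 12.4 s of the 45 s allowed.

- **Pressing:** each press ended at 3.4–4.3 N with the fingertips at about z = 59–60 mm. That is on the spring cushion, so past fully home.
- **Stopper heights:** measured by the wrist camera over each stopper, they went from uneven (65.4–67.1 mm) to equal (61.2–61.4 mm).
- **Rack:** its position agrees with the earlier measurement to within about 0.6 mm and 0.01°.
- **Other things:** the jars looked undisturbed in the last wrist picture. I did not re-check the tubes after pressing; the arm did not go near them.

No check failed or disagreed. The force reading just after hand-in was not available, but it was near zero (under 1 N on each axis) once the hand was clear.

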